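# Shake, open and present the dust filter of a bench extractor

## Task

Clean-out of the small bench dust extractor: press its yellow shaker pedal right down to the stop and let it spring back up, then swing the blue cover flap fully open so that it stays open, and draw the filter plate hidden beneath straight up out of its slot by its orange tab. Carry it over the middle of the white catch tray and finish while still holding it there in the gripper, upright and still, about a hand's breadth (10 cm) clear above the tray, without disturbing the gas torch or the cream pot.

Things in the scene. Friction and masses are not known exactly. Their poses are not given: they have to be found in the camera images.
- extractor: fixed bench dust extractor: steel base plate 165 x 250 x 10 mm (own x, y, z); on it the grey housing (140 x 124 mm, top at z = 90 mm, centre own y = -60 mm) and the pedal (centre own y = +75 mm). Origin: centre of the base's underside, on the table. Own x points away from the robot, yaw within 0.35 rad; y left, z up. A black outlet stub 26 mm wide, 102 mm high stands behind the flap
- bay (a point): middle of the floor (10 mm above the table) of the open bay under the flap, where the filter plate stands. Bay in the extractor's own axes: from 40 mm before to 62 mm beyond this point in x, 57 mm to either side in y, its rim 80 mm higher. The plate's ends stand in two guide channels 42 mm high with about 2 mm play all round
- pedal (a joint): yellow spring pedal of the extractor: 0 at rest (up, sloping up towards own -x by 0.30 rad), grows as it is pressed, 0.30 at its stop. Hinge along own y at its far end (own x = +52 mm, z = 45 mm). It springs back by itself; at the pad it takes about 3 N to start and 8 N at the stop
- pedal_pad (a point): place to press: top of the black ribbed rubber pad on the yellow pedal (pedal 52 mm wide, 100 mm long), in the middle of its width, 75 mm from the hinge; about 72 mm above the table at rest, and it goes down 22 mm to the stop
- flap (a joint): blue cover flap (106 x 122 x 8 mm) on the housing: 0 shut, 1.95 fully open (leaning back past upright, at its stop). It may start ajar by up to 0.15. A stiff friction hinge lets it stay wherever it is left; about 2 N at the handle moves it
- flap_handle (a point): grip point on the black upright fin on the flap: fin 10 mm thick along the hinge (own y of the extractor), 26 mm long, 34 mm high; the point is 23 mm above the flap's face, 11 mm below the fin's top, 85 mm along the flap from the hinge. Fingers closing along the hinge's direction can turn about the fin as the flap swings. The point turns with the flap
- flap_hinge (a point): middle of the flap's hinge axis, at the flap's far (+x) edge, z = 94.5 mm; the axis runs along own y of the extractor; opening swings the handle up and over away from the robot
- filter_plate: filter plate, loose, hidden under the flap at the start, 40 to 85 g: upright white frame 10 mm thick (own x), 80 mm wide (own y), 42 mm high, with dark pleats; on top in the middle an orange tab 10 mm thick, 24 mm wide (own y), 26 mm high. Total height 68 mm. Origin: centre of its underside; z up; at the start its axes lie along the extractor's
- plate_tab (a point): middle of the orange tab of the filter plate, 55 mm above the plate's underside (the frame's shoulders are 13 mm lower, the tab's top 13 mm higher)
- plate_center (a point): centre of the filter plate, half-way up, 34 mm above its underside
- catch_tray: white shallow catch tray, fixed, 150 x 150 mm, rim 18 mm high. Origin: centre of its underside, on the table; yaw varies
- gas_torch: black gas torch standing at the back, 58 x 68 x 195 mm, loose, not to be disturbed; origin: centre of its underside
- cream_pot: white round pot, 68 mm across and 67 mm high, at the back right, loose, not to be disturbed; origin: centre of its underside

How it is judged:
By the outcome, as a careful person would: the job done as asked, in the order asked, and still so for the second after the job is handed in, while the arm keeps its last pose, push and grip.
It also fails if it takes over 64 s, if anything falls off the work surface, if the arm or the gripper's body presses on something with over 40 N, if the wrist force passes 120 N, or if a joint passes its speed limit or range.

## Robot

A 6-joint arm with a two-finger parallel gripper is mounted at the origin on a cart in front of the work surface, level with it; the furniture and walls round the work are solid. World frame = base frame: x ahead of the robot, y to its left, z up, the work surface at z = 0. Lengths are in m, angles in rad, forces in N, time in s.
With the tool pointing down it reaches from about 0.375 to 0.9 m from the base axis. Payload 3.1 kg.
Tool frame: the origin (TCP) lies midway between the tips of the shut fingers; the grasp point (between the pads) lies 19 mm behind it (pinch_z is the distance from the TCP to the grasp point, in m); z points along the fingers, y is the line along which they close (so a half turn about z gives the same grasp; the last joint's range is limited). The gripper opens to 85 mm and grips with 20 to 120 N. Pads are 22 mm wide; open, the fingers measure 114 mm over their backs; the gripper's body (76 mm by 85 mm) begins 54 mm behind the grasp point. The pads swing forward as they close: fully open they stand 13 mm farther back than shut.
Start: joints at [1.018, 0.527, 1.433, -0, 1.181, -0.178], TCP at [0.229, 0.582, 0.198] pointing down, gripper open.
Joint ranges: [-3.08, 3.08], [-0.75, 2.2], [0.22, 2.44], [-1.43, 4.57], [0, 2.65], [-2.85, 2.85]. Speed limits (rad/s): [2.79, 2.79, 3.14, 3.14, 3.14, 3.14].

## Interface

Orientations are given as a unit quaternion [x, y, z, w].
In Python, from station import sense, snapshot, camera_params, sign_off, pinch_z gives the robot as it stands. The module is installed in compiled form; this text tells all that it offers.
- The arm moves only by the shell command python3 -m handwheel 'ROWS' [FORCE]. ROWS is JSON, a list that holds one entry, the list of rows, each a list of 7 numbers: the turn, a rotation vector about the tool's x, y, z in degrees, then the shift along the tool's x, y, z in m, then the opening, from 0 (shut) to 1 (fully open). A call has 1 to 20 rows; each row shifts and turns the commanded pose from where the row before left it, along the tool's axes as they then stand; what a row does not reach is not made up. A row lasts 1/8 s, in which the tool goes at most 62.5 mm and 10.7 degrees, less where a joint would pass 70% of its speed; a pose out of reach is approached as far as the arm can. A call with a gripper value outside its range is refused whole. The fingers move at their own pace and stop on an object; FORCE is the grip in N (left out, the last holds). Time passes only in rows, so rows that do not move let the fingers close. It gives the time, the measured TCP pose, the force, the opening and the grip force at its end, in the units of the state.
- sense(): the state, without advancing time (a new reading comes with each control period).
- snapshot(name): name is "side" or "top" or "wrist"; returns the picture (400x640x3 uint8, red, green, blue); there is no depth.
- camera_params(name): a dict with "fx", "fy", "cx", "cy" (pixels), "world_to_cam" (4x4, takes a point from world to camera coordinates); the wrist camera has in their place "mount" (4x4, takes a point from camera to tool coordinates, whose origin is the TCP and whose axes are the flange's). Camera axes: x right, y down, z forward; pixel columns grow to the right and rows downward; lengths in m; the calibration is good to about 2 mm. A picture is of the moment at which its call begins: read the wrist's pose just before it. camera_params takes no time and is no camera call.
- sign_off(): hands the job in; it is judged then, once.
The state is a dict: "t": time; "q": joint angles; "qd": joint speeds; "tau": joint torques, N m; "tcp_pos": TCP position; "tool_rot": TCP orientation; "force": force on the tool from outside, world axes, zero at the start; "ft_torque": the same for the moment, N m; "finger_gap": opening from 0.0 (shut) to 1.0 (fully open); "gripper_force": force on a finger pad.
Only numpy, scipy, OpenCV 4.12 (cv2) and the standard library are available. Lean on these libraries where they do the work, as an engineer would, in place of code of your own. Each camera call takes 0.05 s, during which the arm holds its last target. There are 200 camera calls.

## Working session

There is one attempt and no reset: what is moved stays moved. The work goes in short steps, Python scripts to look and compute and a shell command to move; the robot and the scene stay as the last step left them, time stands still between calls to the robot, and variables do not carry over. Pictures are saved under pics/ and viewed, at most 10 in all, crops included, and the job is handed in when it is done.

```bash
mkdir -p pics; python3 - <<'E'
from station import *
import cv2,numpy as np
print(sense(),pinch_z)
for n in("side","top"):
    im=snapshot(n); cv2.imwrite(f"pics/{n}0.png",im[:,:,::-1]); p=camera_params(n); print(n,{k:(np.round(v,4).tolist() if k=="world_to_cam" else v) for k,v in p.items()})
print(camera_params("wrist"))
E
```

```text
{'t': 0.0, 'q': array([ 1.01748549e+00,  5.28479979e-01,  1.43393876e+00,  1.87838827e-05,
        1.18142489e+00, -1.78500843e-01]), 'qd': array([-2.47669250e-03,  2.62241603e-04, -6.77086973e-04,  7.07504500e-04,
       -7.72479550e-05,  3.89690442e-04]), 'tau': array([ 1.40268830e-04, -4.42347300e+01, -1.78022861e+01, -2.64958890e-04,
        8.47779913e-03, -5.65354662e-05]), 'tcp_pos': array([0.22834142, 0.58091752, 0.19701365]), 'tool_rot': array([ 1.86313350e-01,  9.82489730e-01, -1.04787159e-03, -4.10803643e-04]), 'force': array([-0.67562732, -0.86641119,  0.64288893]), 'ft_torque': array([ 0.02895196,  0.02980556, -0.03421419]), 'gripper_force': 0.0, 'finger_gap': 1.0010023694420362} 0.0187
side {'fx': 373.6527950654381, 'fy': 373.6527950654381, 'cx': 320.84195237334006, 'cy': 200.58650349818717, 'world_to_cam': [[0.4042, -0.9146, 0.0153, -0.2941], [-0.6194, -0.2859, -0.7311, 0.4544], [0.673, 0.286, -0.6821, 0.642], [0.0, 0.0, 0.0, 1.0]]}
top {'fx': 472.1135508912668, 'fy': 472.1135508912668, 'cx': 312.70461812866716, 'cy': 202.7172592882518, 'world_to_cam': [[0.0123, -0.9998, 0.0133, -0.0503], [-0.9808, -0.0147, -0.1946, 0.6517], [0.1948, -0.0106, -0.9808, 1.2334], [0.0, 0.0, 0.0, 1.0]]}
{'fx': 296.17354740367637, 'fy': 296.17354740367637, 'cx': 323.2824064794559, 'cy': 197.94023479535684, 'mount': array([[ 1.82780278e-05, -9.62734556e-01, -2.70448101e-01,
         6.85497754e-02],
       [ 9.99999925e-01, -8.72546777e-05,  3.78191304e-04,
         5.65534467e-05],
       [-3.87695699e-04, -2.70448087e-01,  9.62734481e-01,
        -1.76468324e-01],
       [ 0.00000000e+00,  0.00000000e+00,  0.00000000e+00,
         1.00000000e+00]])}
```

View pics/top0.png

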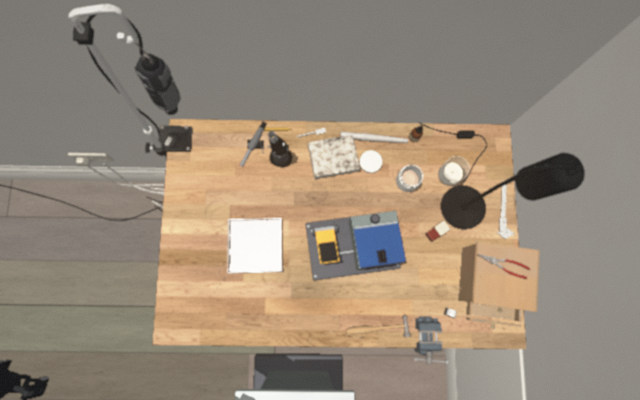

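View pics/side0.png

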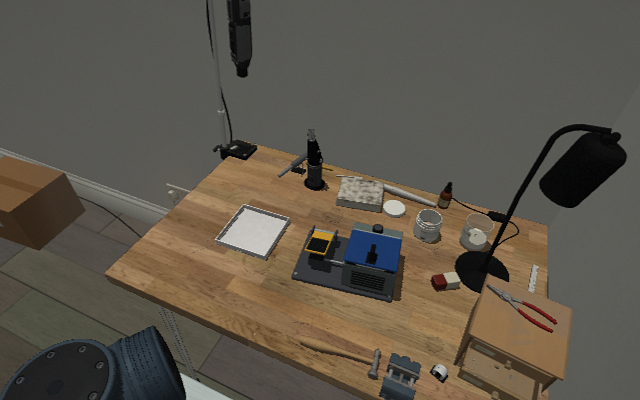

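The top view shows the tray at (255,246), the yellow pedal at (327,245), the blue flap at (379,245) with its fin at (382,257), and the dark base plate with corners at about (313,279) and (405,265). The torch is at (280,150), and the pot is probably the white disc at (371,160). Next I'll measure by masks.

```bash
cat > h.py <<'E'
import numpy as np,cv2
from station import *
from scipy.spatial.transform import Rotation as R
def cam(n,s=None):
    p=camera_params(n);K=np.array([[p["fx"],0,p["cx"]],[0,p["fy"],p["cy"]],[0,0,1]])
    if n=="wrist":
        s=s or sense();T=np.eye(4);T[:3,:3]=R.from_quat(s["tool_rot"]).as_matrix();T[:3,3]=s["tcp_pos"];W=np.linalg.inv(T@p["mount"])
    else: W=p["world_to_cam"]
    return K,np.array(W)
def onplane(c,uv,z):
    K,W=c;M=np.linalg.inv(W);d=M[:3,:3]@np.linalg.solve(K,[uv[0],uv[1],1]);o=M[:3,3];return o+d*(z-o[2])/d[2]
def proj(c,P):
    K,W=c;q=K@(W[:3,:3]@np.asarray(P)+W[:3,3]);return q[:2]/q[2]
def tri(c1,u1,c2,u2):
    X=cv2.triangulatePoints(c1[0]@c1[1][:3],c2[0]@c2[1][:3],np.array(u1,float),np.array(u2,float)).ravel();return X[:3]/X[3]
def blob(m):
    m=cv2.morphologyEx(m.astype(np.uint8),cv2.MORPH_CLOSE,np.ones((3,3)))
    c=max(cv2.findContours(m,0,2)[0],key=cv2.contourArea);return c
def rel(P,s,yaw):
    """shift of tool (tcp) frame to P"""
    return R.from_quat(s["tool_rot"]).inv().apply(np.asarray(P)-s["tcp_pos"])
E
python3 - <<'E'
from h import *
for n in("top","side"):
    im=cv2.imread(f"pics/{n}0.png");h=cv2.cvtColor(im,cv2.COLOR_BGR2HSV);c=cam(n)
    H,S,V=[h[:,:,i].astype(int) for i in range(3)]
    for nm,m,z in(("blue",(H>100)&(H<125)&(S>150)&(V>60),.1),("yellow",(H>18)&(H<32)&(S>180)&(V>120),.06),("tray",(S<40)&(V>195),.018)):
        m=m.copy(); m[:200]=0; m[290:]=0
        k=blob(m);r=cv2.minAreaRect(k);b=cv2.boxPoints(r)
        print(n,nm,cv2.contourArea(k),np.round(r[0],1),[(np.round(x,1).tolist(),np.round(onplane(c,x,z)[:2],3).tolist()) for x in b])
c=cam("top")
for u in((313,279),(405,265),(306,222)):print(onplane(c,u,.01))
im=cv2.imread("pics/top0.png")[195:295,215:425];a=cv2.resize(im,None,fx=3.8,fy=3.8,interpolation=2)
im=cv2.imread("pics/side0.png")[215:305,285:415];b=cv2.resize(im,None,fx=2.3,fy=2.3,interpolation=2)
o=np.zeros((590,798,3),np.uint8);o[:380,:798]=a;o[382:382+207,:299]=b;cv2.imwrite("pics/c.png",o)
E
```

```text
Traceback (most recent call last):
  File "h.py", line 18, in blob
    c=max(cv2.findContours(m,0,2)[0],key=cv2.contourArea);return c
ValueError: max() iterable argument is empty
```

```bash
python3 - <<'E'
from h import *
for n in("top","side"):
    im=cv2.imread(f"pics/{n}0.png");h=cv2.cvtColor(im,cv2.COLOR_BGR2HSV);c=cam(n)
    if n=="top":print(h[235,370],h[232,325],h[250,255])
    H,S,V=[h[:,:,i].astype(int) for i in range(3)]
    for nm,m,z in(("blue",(H>95)&(H<130)&(S>110)&(V>40),.1),("yellow",(H>15)&(H<35)&(S>180)&(V>120),.06),("tray",(S<60)&(V>170),.018)):
        m=m.copy(); m[:200]=0; m[290:]=0
        if m.sum()==0: print(nm,"none");continue
        k=blob(m);r=cv2.minAreaRect(k);b=cv2.boxPoints(r)
        print(n,nm,cv2.contourArea(k),np.round(r[0],1),[(np.round(x,1).tolist(),np.round(onplane(c,x,z)[:2],3).tolist()) for x in b])
c=cam("top")
for u in((313,279),(405,265),(306,222)):print(onplane(c,u,.01))
im=cv2.imread("pics/top0.png")[195:295,215:425];a=cv2.resize(im,None,fx=3.8,fy=3.8,interpolation=2)
im=cv2.imread("pics/side0.png")[215:305,285:415];b=cv2.resize(im,None,fx=2.3,fy=2.3,interpolation=2)
o=np.zeros((590,798,3),np.uint8);o[:380,:798]=a;o[382:382+207,:299]=b;cv2.imwrite("pics/c.png",o)
E
```

```text
[109 140 159] [ 23 160 247] [ 20   3 253]
top blue 1594.5 [379.3 245.3] [([354.20001220703125, 229.89999389648438], [0.574, -0.152]), ([398.79998779296875, 223.1999969482422], [0.593, -0.27]), ([404.3999938964844, 260.70001220703125], [0.494, -0.283]), ([359.8999938964844, 267.3999938964844], [0.475, -0.166])]
yellow none
top tray 2845.5 [254. 245.] [([227.0, 217.0], [0.617, 0.2]), ([281.0, 217.0], [0.619, 0.047]), ([281.0, 273.0], [0.462, 0.043]), ([227.0, 273.0], [0.46, 0.192])]
side blue 1663.0 [372.9 249.9] [([342.5, 260.20001220703125], [0.474, -0.164]), ([349.79998779296875, 227.60000610351562], [0.575, -0.144]), ([403.3999938964844, 239.6999969482422], [0.591, -0.274]), ([396.0, 272.20001220703125], [0.492, -0.284])]
side yellow 111.5 [323.4 236.8] [([311.0, 235.10000610351562], [0.545, -0.052]), ([320.79998779296875, 224.5], [0.589, -0.06]), ([335.79998779296875, 238.5], [0.561, -0.114]), ([326.0, 249.0], [0.519, -0.105])]
side tray 1680.5 [251.7 230.4] [([218.0, 240.0], [0.46, 0.18]), ([230.5, 202.5], [0.596, 0.232]), ([285.3999938964844, 220.8000030517578], [0.597, 0.051]), ([272.8999938964844, 258.29998779296875], [0.467, 0.018])]
[ 0.44717113 -0.04550979  0.01      ]
[ 0.48920039 -0.30268659  0.01      ]
[ 0.60697148 -0.02365396  0.01      ]
```

View pics/c.png

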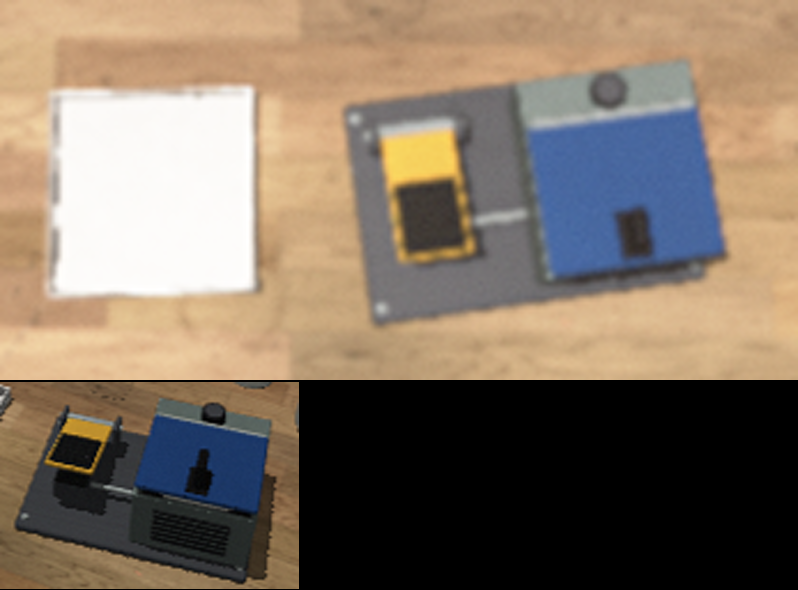

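Rays give a yaw of about 0.16 (the flap and base edges agree), an extractor origin near (0.547,-0.162), a pad near (0.515,-0.091), a tray centre near (0.54,0.12) and a flap centre near (0.534,-0.218). The sizes match the ones given. I'll travel to above the pad with the fingers shut, then look with the wrist camera.

```bash
python3 -m handwheel '[[[0,0,-10.2,0,0,0,0],[0,0,-10.2,0,0,0,0],[0,0,-10.2,0,0,0,0],[0,0,0,-0.0126,-0.0506,0,0],[0,0,0,-0.0126,-0.0506,0,0],[0,0,0,-0.0126,-0.0506,0,0],[0,0,0,-0.0126,-0.0506,0,0],[0,0,0,-0.0126,-0.0506,0,0],[0,0,0,-0.0126,-0.0506,0,0],[0,0,0,-0.0126,-0.0506,0,0],[0,0,0,-0.0126,-0.0506,0,0],[0,0,0,-0.0126,-0.0506,0,0],[0,0,0,-0.0126,-0.0506,0,0],[0,0,0,-0.0126,-0.0506,0,0],[0,0,0,-0.0126,-0.0506,0,0],[0,0,0,-0.0126,-0.0506,0,0],[0,0,0,-0.0126,-0.0506,0,0],[0,0,0,0,0,0,0],[0,0,0,0,0,0,0]]]' 20
python3 - <<'E'
from h import *
s=sense();im=snapshot("wrist");cv2.imwrite("pics/w1.png",im[:,:,::-1]);c=cam("wrist",s);np.savez("w1.npz",K=c[0],W=c[1]);print(s["q"],s["tcp_pos"],R.from_quat(s["tool_rot"]).as_matrix().round(3))
t=cam("top");print("pad top ray",onplane(t,(328.4,251.6),.072))
E
```

```text
t: 2.48
tcp_pos: [0.5142, -0.0893, 0.1974]
tool_rot: [-0.079, 0.997, 0.001, -0.001]
force: [0.5, 1.3, -0.1]
finger_gap: -0.001
gripper_force: 0.0
[-3.86560660e-01  3.91217300e-01  1.68810334e+00  4.15741953e-04
  1.06472264e+00 -2.11613419e+00] [ 0.51424733 -0.08934665  0.19739842] [[-0.987 -0.158 -0.002]
 [-0.158  0.987  0.001]
 [ 0.002  0.002 -1.   ]]
pad top ray [ 0.5179704  -0.08504014  0.072     ]
```

View pics/w1.png

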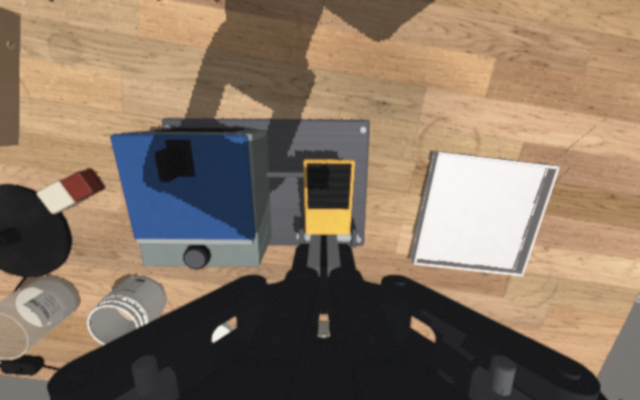

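The wrist view shows the pad centre at (329,186), the base's near corners at (162,120) and (369,121), the flap's hinge edge from (137,240) to (252,239), and the fin at about (177,160). I'll cast these.

```bash
python3 - <<'E'
from h import *
d=np.load("w1.npz");c=(d["K"],d["W"]);t=cam("top");sd=cam("side")
yaw=.16
for nm,u,z in(("pad",(329,186),.072),("padL",(306,186),.072),("padR",(352,186),.072),("baseNR",(162,120),.01),("baseNL",(369,121),.01),("hingeR",(137,240),.098),("hingeL",(254,239),.098),("flapNR",(113,136),.1),("flapNL",(250,131),.1),("stubtop",(196,257),.102),("trayNL",(557,167),.018),("trayNR",(437,152),.018),("trayFR",(414,264),.018),("trayFL",(523,276),.018)):print(nm,onplane(c,u,z).round(4))
# fin top: top crop (633,232) centre; side crop (202,458-382=76) top of fin
ut=(215+633/3.8,195+215/3.8)
us=(285+202/2.3,215+70/2.3)
print("fin tri top-side",tri(t,ut,sd,us),"top-wrist",tri(t,(215+633/3.8,195+232/3.8),c,(177,160)))
# projected expectation
O=np.array([.547,-.162,0]);M=R.from_euler("z",yaw).as_matrix()
for nm,p in(("pad",(-.0197,.075,.072)),("baseNR",(-.0825,-.125,.01)),("baseNL",(-.0825,.125,.01)),("baseFL",(.0825,.125,.01)),):
    P=O+M@p;print(nm,P.round(4),proj(t,P).round(1),proj(c,P).round(1))
E
```

```text
pad [ 0.5163 -0.0826  0.072 ]
padL [ 0.5201 -0.1063  0.072 ]
padR [ 0.5125 -0.0588  0.072 ]
baseNR [ 0.4824 -0.2878  0.01  ]
baseNL [ 0.4447 -0.0448  0.01  ]
hingeR [ 0.5958 -0.2657  0.098 ]
hingeL [ 0.5762 -0.1497  0.098 ]
flapNR [ 0.4948 -0.2851  0.1   ]
flapNL [ 0.4708 -0.163   0.1   ]
stubtop [ 0.6031 -0.2048  0.102 ]
trayNL [0.4618 0.1903 0.018 ]
trayNR [0.4672 0.0415 0.018 ]
trayFR [0.6162 0.0498 0.018 ]
trayFL [0.6106 0.1995 0.018 ]
fin tri top-side [ 0.51420721 -0.21829591  0.13423045] top-wrist [ 0.50446384 -0.22094279  0.11380873]
pad [ 0.5156 -0.0911  0.072 ] [330.7 252.5] [321.1 184.1]
baseNR [ 0.4855 -0.2985  0.01  ] [403.6 266.3] [152.8 121.1]
baseNL [ 0.4456 -0.0517  0.01  ] [315.2 279.6] [363.1 120.8]
baseFL [ 0.6085 -0.0255  0.01  ] [306.6 221.5] [358.9 248.1]
```

Pad at (0.5165,-0.0835), hinge middle at (0.586,-0.208), handle at about (0.502,-0.221), tray centre at (0.539,0.120). Now pressing.

```bash
python3 -m handwheel '[[[0,0,0,-0.003,0.0055,0.03,0],[0,0,0,0,0,0.045,0],[0,0,0,0,0,0.035,0],[0,0,0,0,0,0.008,0],[0,0,0,0,0,0.005,0],[0,0,0,0,0,0.005,0],[0,0,0,0,0,0,0]]]'
```

```text
t: 3.4
tcp_pos: [0.5179, -0.0841, 0.0707]
tool_rot: [-0.08, 0.997, -0.0, 0.001]
force: [0.2, 0.4, -0.3]
finger_gap: 0.004
gripper_force: 0.0
```

```bash
python3 -m handwheel '[[[0,0,0,0,0,0.005,0],[0,0,0,0,0,0.005,0],[0,0,0,0,0,0.004,0],[0,0,0,0,0,0.003,0],[0,0,0,0,0,0,0],[0,0,0,0,0,0,0]]]'
```

```text
t: 4.15
tcp_pos: [0.5174, -0.084, 0.053]
tool_rot: [-0.08, 0.997, -0.0, 0.0]
force: [0.6, 0.7, 0.2]
finger_gap: 0.0
gripper_force: 0.0
```

No force appears where 7 N is expected, so I'll look before going on.

```bash
python3 - <<'E'
from h import *
ims=[snapshot(n)[:,:,::-1] for n in("side","top","wrist")]
a=cv2.resize(ims[0][190:310,270:430],(480,360));b=cv2.resize(ims[2][150:310,220:450],(480,334)) 
t=cv2.resize(ims[1][200:290,290:410],(320,240))
o=np.zeros((590,800,3),np.uint8);o[:360,:480]=a;o[:240,480:]=t;o[360:590,:330]=cv2.resize(b,(330,230));cv2.imwrite("pics/p1.png",o)
s=sense();c=cam("wrist",s);print(proj(c,s["tcp_pos"]),proj(cam("side"),s["tcp_pos"]),s["tcp_pos"],s["force"])
E
```

```text
[323.14710124 226.55814093] [317.89423312 248.40872002] [ 0.51750519 -0.08397967  0.05312977] [ 0.08950285 -0.53531103 -0.12251179]
```

View pics/p1.png

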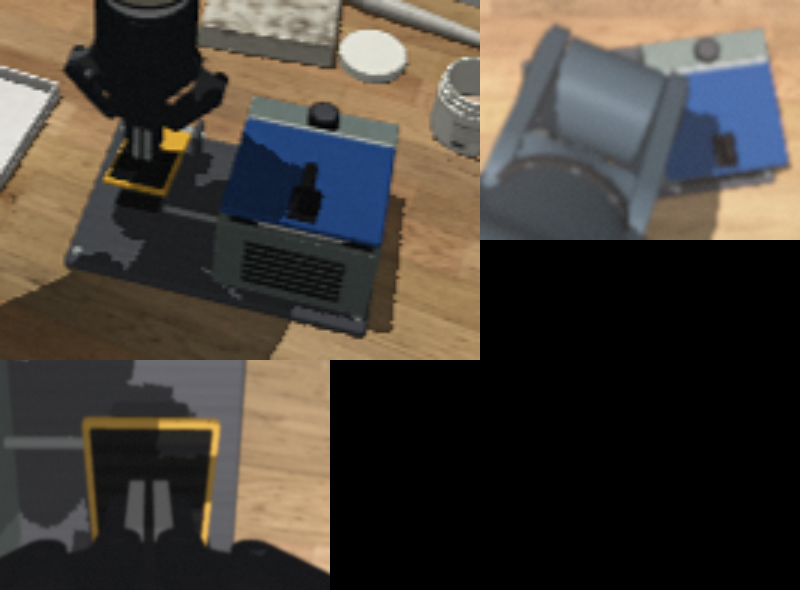

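```bash
python3 - <<'E'
from h import *
O=np.array([.5465,-.154,0]);M=R.from_euler("z",.16).as_matrix()
s=sense();print(s["t"],s["tcp_pos"],s["force"],s["tau"])
d=np.load("w1.npz");c0=(d["K"],d["W"])
for th in(0,.3):
    a=.3-th
    for y in(.101,.049):
        P=O+M@np.array([.052-.1*np.cos(a),y,.045+.1*np.sin(a)])
        print(th,y,"side",proj(cam("side"),P).round(1),"wrist0",proj(c0,P).round(1),"wristnow",proj(cam("wrist"),P).round(1))
im=cv2.cvtColor(snapshot("side"),cv2.COLOR_RGB2BGR);b=cv2.imread("pics/side0.png")
o=np.hstack([cv2.resize(x[225:265,295:345],(390,312),interpolation=0) for x in(b,im)]);cv2.imwrite("pics/p2.png",o)
E
```

```text
4.3 [ 0.51750519 -0.08397967  0.05312977] [ 0.08950285 -0.53531103 -0.12251179] [-4.54575842e-03 -3.99238873e+01 -9.57859129e+00 -3.26161271e-04
 -8.53170923e-05 -4.93136966e-06]
0 0.101 side [304.3 248.4] wrist0 [354.4 162.4] wristnow [373.3 195.9]
0 0.049 side [325.2 252.9] wrist0 [303.2 162.5] wristnow [277.5 196. ]
0.3 0.101 side [303.9 257.5] wrist0 [351.8 154.3] wristnow [366.  176.8]
0.3 0.049 side [324.4 262. ] wrist0 [304.8 154.4] wristnow [284.1 176.9]
```

View pics/p2.png

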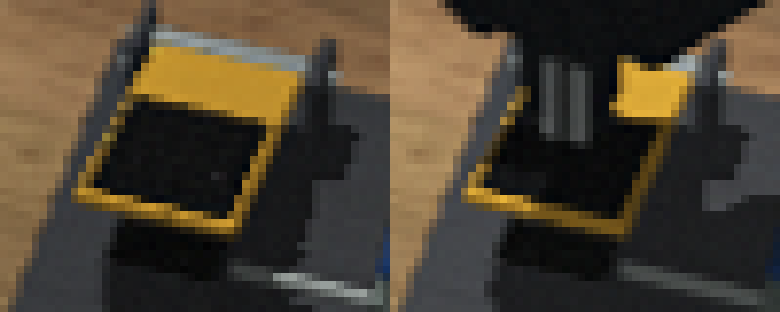

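The pedal hasn't moved, and the grey fingertips appear at (318,243) in the side view, about 1–2 cm above the nominal TCP. I'll keep lowering gently, watching the force.

```bash
python3 -m handwheel '[[[0,0,0,0,0,0.004,0],[0,0,0,0,0,0.003,0],[0,0,0,0,0,0,0],[0,0,0,0,0,0,0]]]'; python3 - <<'E'
from h import *
im=cv2.cvtColor(snapshot("side"),cv2.COLOR_RGB2BGR);w=cv2.cvtColor(snapshot("wrist"),cv2.COLOR_RGB2BGR)
def m(x):
    h=cv2.cvtColor(x,cv2.COLOR_BGR2HSV);k=cv2.inRange(h,(15,150,90),(35,255,255));k[:225]=0;k[270:]=0;k[:,:295]=0;k[:,345:]=0;v,u=np.nonzero(k);return v.max(),u.min(),u.max()
print(m(cv2.imread("pics/side0.png")),m(im))
E
```

```text
t: 4.85
tcp_pos: [0.5173, -0.0839, 0.0459]
tool_rot: [-0.08, 0.997, 0.0, -0.0]
force: [0.5, 0.2, 0.3]
finger_gap: 0.002
gripper_force: 0.0
(np.int64(254), np.int64(304), np.int64(332)) (np.int64(254), np.int64(305), np.int64(332))
```

```bash
python3 -m handwheel '[[[0,0,0,0,0,0.004,0],[0,0,0,0,0,0.003,0],[0,0,0,0,0,0,0],[0,0,0,0,0,0,0]]]'; python3 - <<'E'
from h import *
im=cv2.cvtColor(snapshot("side"),cv2.COLOR_RGB2BGR);w=cv2.cvtColor(snapshot("wrist"),cv2.COLOR_RGB2BGR)
o=np.hstack([cv2.resize(im[225:265,295:345],(390,312),interpolation=0),cv2.resize(w[170:270,260:385],(390,312))]);cv2.imwrite("pics/p3.png",o)
c=cam("wrist");s=sense();A=R.from_quat(s["tool_rot"]).as_matrix()
for k in(0,-.0187):P=s["tcp_pos"]+A@[0,0,k];print(proj(c,P),proj(cam("side"),P))
E
```

```text
t: 5.45
tcp_pos: [0.5173, -0.084, 0.0391]
tool_rot: [-0.08, 0.997, 0.0, -0.0]
force: [-1.1, -0.7, 3.0]
finger_gap: -0.002
gripper_force: 1.2
[323.14698234 226.55832607] [317.80721266 252.02009648]
[323.15879465 238.37961774] [317.88003889 247.21541063]
```

View pics/p3.png

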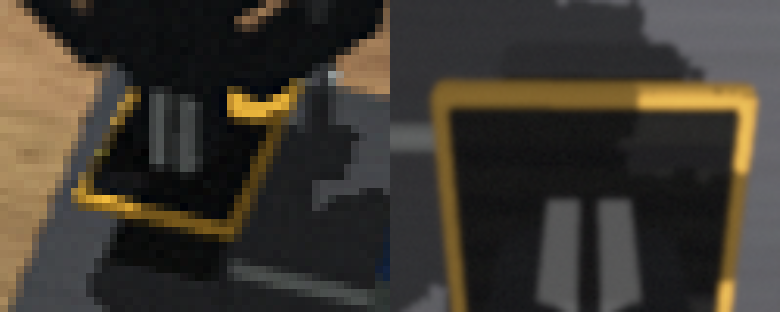

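Contact has started at about 3 N, with the pedal edge still at rest. I'll press on in steps and watch the force.

```bash
cat > y.py <<'E'
from h import *
im=cv2.cvtColor(snapshot("side"),cv2.COLOR_RGB2BGR)
h=cv2.cvtColor(im,cv2.COLOR_BGR2HSV);k=cv2.inRange(h,(15,150,90),(35,255,255));k[:225]=0;k[275:]=0;k[:,:295]=0;k[:,345:]=0;v,u=np.nonzero(k);print("front edge v",v.max(),"u",u.min(),u.max(),sense()["force"].round(1))
E
python3 -m handwheel '[[[0,0,0,0,0,0.004,0],[0,0,0,0,0,0.004,0],[0,0,0,0,0,0,0],[0,0,0,0,0,0,0]]]'; python3 y.py
```

```text
t: 6.05
tcp_pos: [0.517, -0.0839, 0.031]
tool_rot: [-0.08, 0.997, 0.0, -0.0]
force: [-1.9, -0.6, 4.5]
finger_gap: 0.002
gripper_force: 2.1
front edge v 258 u 304 331 [-1.7 -0.6  4.1]
```

The pedal is moving (front edge 254→258). I'll go on to the stop.

```bash
python3 -m handwheel '[[[0,0,0,0,0,0.004,0],[0,0,0,0,0,0.004,0],[0,0,0,0,0,0.003,0],[0,0,0,0,0,0.002,0],[0,0,0,0,0,0,0],[0,0,0,0,0,0,0]]]'; python3 y.py
python3 -m handwheel '[[[0,0,0,0,0,0.002,0],[0,0,0,0,0,0,0],[0,0,0,0,0,0,0]]]'; python3 y.py
```

```text
t: 6.85
tcp_pos: [0.5162, -0.0839, 0.0182]
tool_rot: [-0.08, 0.997, 0.0, -0.001]
force: [-3.2, -2.1, 6.9]
finger_gap: 0.001
gripper_force: 3.6
front edge v 262 u 305 330 [-3.9 -2.8  8. ]
t: 7.28
tcp_pos: [0.5161, -0.084, 0.0167]
tool_rot: [-0.08, 0.997, 0.0, -0.001]
force: [-5.1, -1.2, 11.3]
finger_gap: -0.0
gripper_force: 5.4
front edge v 263 u 305 330 [-5.2 -2.5 10.1]
```

```bash
python3 -m handwheel '[[[0,0,0,0,0,0.002,0],[0,0,0,0,0,0,0],[0,0,0,0,0,0,0]]]'; python3 y.py
python3 -m handwheel '[[[0,0,0,0,0,-0.006,0],[0,0,0,0,0,-0.01,0],[0,0,0,0,0,-0.02,0],[0,0,0,0,0,-0.03,0],[0,0,0,0,0,-0.05,0],[0,0,0,0,0,-0.05,0],[0,0,0,0,0,0,0]]]'; python3 y.py
```

```text
t: 7.7
tcp_pos: [0.5162, -0.084, 0.0163]
tool_rot: [-0.08, 0.997, -0.0, -0.001]
force: [-7.7, -0.6, 24.3]
finger_gap: -0.002
gripper_force: 11.8
front edge v 263 u 305 330 [-7.6 -0.7 23.6]
t: 8.62
tcp_pos: [0.5209, -0.0849, 0.1838]
tool_rot: [-0.08, 0.997, -0.002, 0.005]
force: [0.7, -0.4, -0.5]
finger_gap: -0.002
gripper_force: 0.0
front edge v 254 u 305 332 [-0.8  0.9 -0.9]
```

The pedal was pressed to the stop (24 N, edge 254→263) and sprang back (254). Contact came 33 mm lower than nominal, so I'll check the true fingertip height by touching the table in front of the base.

```bash
python3 -m handwheel '[[[0,0,0,0.04,0,0,0],[0,0,0,0.04,0,0,0],[0,0,0,0.04,0,0,0],[0,0,0,0,0,0.05,0],[0,0,0,0,0,0.05,0],[0,0,0,0,0,0.05,0],[0,0,0,0,0,0.02,0],[0,0,0,0,0,0,0]]]'
python3 -m handwheel '[[[0,0,0,0,0,0.006,0],[0,0,0,0,0,0,0]]]'
```

```text
t: 9.68
tcp_pos: [0.3968, -0.1018, 0.0077]
tool_rot: [-0.079, 0.997, 0.002, -0.003]
force: [0.0, 0.3, 0.5]
finger_gap: 0.002
gripper_force: 0.0
t: 9.93
tcp_pos: [0.3992, -0.1031, 0.0044]
tool_rot: [-0.08, 0.997, -0.0, 0.0]
force: [0.8, -0.3, -0.2]
finger_gap: 0.003
gripper_force: 0.0
```

```bash
python3 -m handwheel '[[[0,0,0,0,0,0.005,0],[0,0,0,0,0,0,0]]]';python3 -m handwheel '[[[0,0,0,0,0,0.005,0],[0,0,0,0,0,0,0]]]';python3 -m handwheel '[[[0,0,0,0,0,0.005,0],[0,0,0,0,0,0,0]]]'
```

```text
t: 10.18
tcp_pos: [0.3991, -0.1031, -0.0008]
tool_rot: [-0.08, 0.997, -0.0, 0.0]
force: [0.0, 0.0, 0.6]
finger_gap: -0.001
gripper_force: 0.0
t: 10.42
tcp_pos: [0.3988, -0.1029, -0.0062]
tool_rot: [-0.08, 0.997, 0.0, -0.0]
force: [0.0, 0.0, 0.1]
finger_gap: -0.002
gripper_force: 0.0
t: 10.68
tcp_pos: [0.3987, -0.1029, -0.0113]
tool_rot: [-0.08, 0.997, 0.0, -0.0]
force: [-0.9, 0.2, -0.8]
finger_gap: 0.002
gripper_force: 0.0
```

No contact even at -11 mm: the tips really are shorter than the TCP. I'll finish the measurement.

```bash
python3 -m handwheel '[[[0,0,0,0,0,0.005,0],[0,0,0,0,0,0,0]]]';python3 -m handwheel '[[[0,0,0,0,0,0.005,0],[0,0,0,0,0,0,0]]]';python3 -m handwheel '[[[0,0,0,0,0,0.004,0],[0,0,0,0,0,0,0]]]'
```

```text
t: 10.92
tcp_pos: [0.3987, -0.1029, -0.0163]
tool_rot: [-0.08, 0.997, 0.0, -0.0]
force: [-0.1, 0.7, -0.4]
finger_gap: -0.0
gripper_force: 0.0
t: 11.18
tcp_pos: [0.3987, -0.1029, -0.0213]
tool_rot: [-0.08, 0.997, 0.0, -0.0]
force: [-0.5, -0.1, -0.7]
finger_gap: -0.001
gripper_force: 0.0
t: 11.42
tcp_pos: [0.3988, -0.1029, -0.0252]
tool_rot: [-0.08, 0.997, 0.0, -0.0]
force: [-0.5, -0.3, 0.3]
finger_gap: 0.0
gripper_force: 0.0
```

```bash
python3 -m handwheel '[[[0,0,0,0,0,0.004,0],[0,0,0,0,0,0,0]]]';python3 -m handwheel '[[[0,0,0,0,0,0.003,0],[0,0,0,0,0,0,0]]]';python3 -m handwheel '[[[0,0,0,0,0,0.002,0],[0,0,0,0,0,0,0]]]'
```

```text
t: 11.68
tcp_pos: [0.3988, -0.1029, -0.0292]
tool_rot: [-0.08, 0.997, 0.0, -0.0]
force: [0.0, -0.3, -0.8]
finger_gap: 0.0
gripper_force: 0.0
t: 11.92
tcp_pos: [0.3988, -0.1029, -0.0322]
tool_rot: [-0.08, 0.997, 0.0, -0.0]
force: [-0.7, -0.1, -0.3]
finger_gap: 0.004
gripper_force: 0.0
t: 12.18
tcp_pos: [0.399, -0.103, -0.0333]
tool_rot: [-0.08, 0.997, -0.0, 0.0]
force: [0.2, 0.2, 9.1]
finger_gap: 0.001
gripper_force: 4.7
```

The tips touch the table at a reported z of -0.033, so they sit 33 mm behind the reported TCP, which matches the pedal contact at 0.072. From here I use tip z = TCP z + 0.033. Next I'll rise and move over the flap handle, half open.

```bash
python3 -m handwheel '[[[0,0,0,0,0,-0.03,0.5],[0,0,0,0,0,-0.055,0.5],[0,0,0,0,0,-0.055,0.5],[0,0,0,0,0,-0.053,0.5],[0,0,0,-0.021,-0.033,0,0.5],[0,0,0,-0.021,-0.033,0,0.5],[0,0,0,-0.021,-0.033,0,0.5],[0,0,0,-0.020,-0.034,0,0.5],[0,0,0,0,0,0,0.5],[0,0,0,0,0,0,0.5]]]' 20
python3 - <<'E'
from h import *
s=sense();w=snapshot("wrist")[:,:,::-1];c=cam("wrist",s);np.savez("w2.npz",K=c[0],W=c[1]);cv2.imwrite("pics/w2.png",w)
A=R.from_quat(s["tool_rot"]).as_matrix()
print(proj(c,[.502,-.221,.122]),[proj(c,s["tcp_pos"]+A@[0,0,k]) for k in(-.033,-.052)])
E
```

```text
t: 13.42
tcp_pos: [0.5007, -0.2201, 0.1584]
tool_rot: [-0.079, 0.997, 0.001, -0.001]
force: [-0.4, -0.6, 1.0]
finger_gap: 0.501
gripper_force: 0.0
[321.62626982 210.54713415] [array([323.16746567, 249.25381233]), array([323.18495858, 267.0468079 ])]
```

View pics/w2.png

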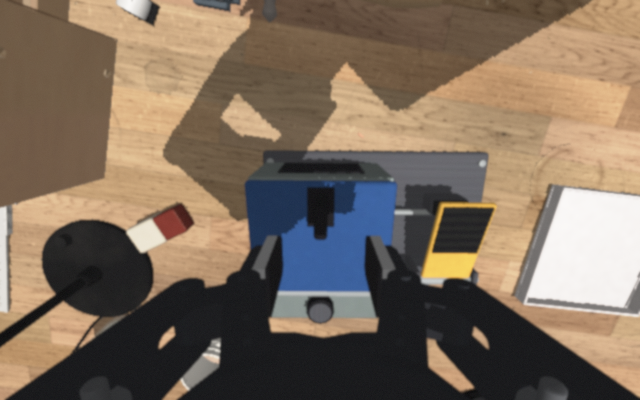

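The fin is centred at about (321,207), as predicted (321.6,210.5), between the open fingers. I'll descend and close at 20 N.

```bash
python3 -m handwheel '[[[0,0,0,-0.001,0,0.04,0.5],[0,0,0,0,0,0.025,0.5],[0,0,0,0,0,0.017,0.4],[0,0,0,0,0,0,0.3],[0,0,0,0,0,0,0.05],[0,0,0,0,0,0,0.05],[0,0,0,0,0,0,0.05],[0,0,0,0,0,0,0.05],[0,0,0,0,0,0,0.05]]]' 20
```

```text
t: 14.6
tcp_pos: [0.5031, -0.2221, 0.0778]
tool_rot: [-0.079, 0.997, -0.001, 0.0]
force: [-2.1, -4.8, 0.4]
finger_gap: 0.112
gripper_force: 25.9
```

Gripped: the gap of 9.5 mm equals the fin's thickness. Now I'll work out the arc about the hinge.

```bash
python3 - <<'E'
import numpy as np
t=np.arange(0,16)*.13;p=np.arctan2(.0275,-.084)-t;X=np.c_[np.cos(p),np.sin(p)]*.0884
for a,d in zip(t[1:],np.diff(X,axis=0)):print(round(a,2),(-d).round(4))
E
```

```text
0.13 [-0.0043 -0.0107]
0.26 [-0.0056 -0.01  ]
0.39 [-0.0069 -0.0092]
0.52 [-0.008  -0.0082]
0.65 [-0.009  -0.0071]
0.78 [-0.0099 -0.0059]
0.91 [-0.0105 -0.0046]
1.04 [-0.011  -0.0032]
1.17 [-0.0114 -0.0017]
1.3 [-0.0115 -0.0002]
1.43 [-0.0114  0.0013]
1.56 [-0.0112  0.0027]
1.69 [-0.0107  0.0042]
1.82 [-0.0101  0.0055]
1.95 [-0.0093  0.0068]
```

```bash
python3 -m handwheel '[[[0,0,0,-0.0043,0,-0.0107,0.05],[0,0,0,-0.0056,0,-0.01,0.05],[0,0,0,-0.0069,0,-0.0092,0.05],[0,0,0,-0.008,0,-0.0082,0.05],[0,0,0,-0.009,0,-0.0071,0.05],[0,0,0,0,0,0,0.05]]]'; python3 -m handwheel '[[[0,0,0,-0.0099,0,-0.0059,0.05],[0,0,0,-0.0105,0,-0.0046,0.05],[0,0,0,-0.011,0,-0.0032,0.05],[0,0,0,-0.0114,0,-0.0017,0.05],[0,0,0,0,0,0,0.05]]]'
```

```text
t: 15.35
tcp_pos: [0.5382, -0.2168, 0.1231]
tool_rot: [-0.08, 0.997, -0.002, 0.002]
force: [2.6, -3.3, -2.1]
finger_gap: 0.112
gripper_force: 22.7
t: 15.98
tcp_pos: [0.5792, -0.2105, 0.1382]
tool_rot: [-0.08, 0.997, -0.002, 0.001]
force: [0.2, -7.1, -2.5]
finger_gap: 0.114
gripper_force: 21.3
```

Following well, with low forces and the grip held. On to the stop.

```bash
python3 -m handwheel '[[[0,0,0,-0.0115,0,-0.0002,0.05],[0,0,0,-0.0114,0,0.0013,0.05],[0,0,0,-0.0112,0,0.0027,0.05],[0,0,0,-0.0107,0,0.0042,0.05],[0,0,0,0,0,0,0.05]]]'; python3 -m handwheel '[[[0,0,0,-0.0101,0,0.0055,0.05],[0,0,0,-0.0093,0,0.0068,0.05],[0,0,0,-0.003,0,0.003,0.05],[0,0,0,0,0,0,0.05]]]'; python3 - <<'E'
from h import *
cv2.imwrite("pics/f1.png",np.hstack([cv2.resize(snapshot("side")[170:310,290:450,::-1],(457,400)),cv2.resize(snapshot("wrist")[150:400,200:440,::-1],(340,400))]))
E
```

```text
t: 16.6
tcp_pos: [0.6245, -0.2036, 0.1311]
tool_rot: [-0.08, 0.997, -0.002, 0.002]
force: [1.2, -5.9, 0.7]
finger_gap: 0.107
gripper_force: 21.9
t: 17.1
tcp_pos: [0.6477, -0.2002, 0.1168]
tool_rot: [-0.08, 0.997, -0.002, 0.003]
force: [2.0, -5.5, 3.7]
finger_gap: 0.116
gripper_force: 23.7
```

View pics/f1.png

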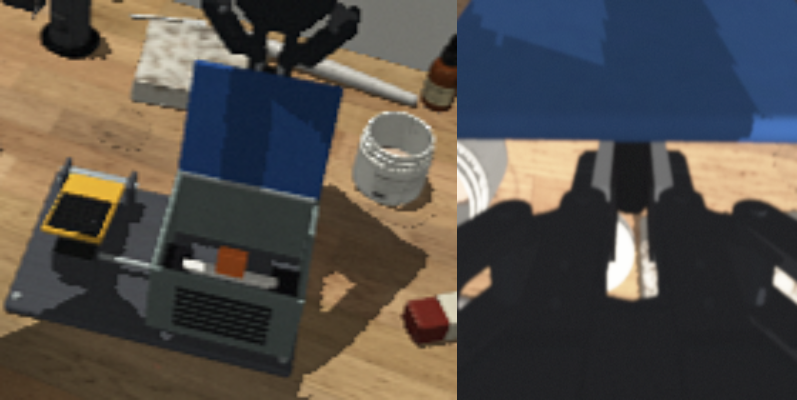

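The flap is leaning back past upright, and the orange tab is visible at about (371,262) in the side view. I'll nudge a little more to feel the stop.

```bash
python3 -m handwheel '[[[0,0,0,-0.003,0,0.003,0.05],[0,0,0,-0.003,0,0.003,0.05],[0,0,0,0,0,0,0.05],[0,0,0,0,0,0,0.05]]]'
```

```text
t: 17.7
tcp_pos: [0.6531, -0.1994, 0.1119]
tool_rot: [-0.08, 0.997, -0.003, 0.003]
force: [0.2, -5.0, 8.5]
finger_gap: 0.112
gripper_force: 25.0
```

Force rises to 8.5 N, well over the hinge's 2 N, so the flap is at its stop. I'll release, rise, turn the wrist 90° and measure the tab.

```bash
python3 -m handwheel '[[[0,0,0,0.001,0,-0.003,0.12],[0,0,0,0,0,0,0.4],[0,0,0,0,0,0,0.4],[0,0,0,-0.004,0,-0.01,0.4],[0,0,0,-0.004,0,-0.03,0.4],[0,0,0,0,0,-0.04,0.4],[0,0,0,0,0,-0.04,0.4],[0,0,0,0.03,0,-0.02,0.4],[0,0,0,0.05,0,0,0.4],[0,0,0,0.05,0,0,0.4],[0,0,10,0.02,0,0,0.4],[0,0,10,0,0,0,0.4],[0,0,10,0,0,0,0.4],[0,0,10,0,0,0,0.4],[0,0,10,0,0,0,0.4],[0,0,10,0,0,0,0.4],[0,0,10,0,0,0,0.4],[0,0,10,0,0,0,0.4],[0,0,10,0,0,0,0.4],[0,0,0,0,0,0,0.4]]]' 20
cat > tab.py <<'E'
from h import *
o={}
for n in("side","top","wrist"):
    s=sense();c=cam(n,s);im=cv2.cvtColor(snapshot(n),cv2.COLOR_RGB2BGR);cv2.imwrite(f"pics/t_{n}.png",im)
    h=cv2.cvtColor(im,cv2.COLOR_BGR2HSV);m=cv2.inRange(h,(4,150,70),(15,255,255))
    C,W=c
    u,v=proj(c,[.51,-.22,.07]);z=np.zeros_like(m);cv2.circle(z,(int(u),int(v)),60,255,-1);m&=z
    if m.sum()<255*8:print(n,"none",u,v);continue
    k=blob(m);r=cv2.minAreaRect(k);o[n]=(c,r[0]);print(n,cv2.boundingRect(k),np.round(r[0],1),np.round(r[1],1),r[2],onplane(c,r[0],.065).round(4),onplane(c,r[0],.078).round(4))
if "side" in o and "wrist" in o:print(tri(*o["side"],*o["wrist"]))
E
python3 tab.py
```

```text
t: 20.2
tcp_pos: [0.5099, -0.2196, 0.2519]
tool_rot: [0.648, 0.762, 0.0, 0.0]
force: [0.3, -0.7, -0.6]
finger_gap: 0.399
gripper_force: 0.0
side (366, 256, 11, 11) [370.5 261.2] [10.4  9.6] 11.309932708740234 [ 0.5247 -0.2177  0.065 ] [ 0.5145 -0.2196  0.078 ]
top none 378.6320865535733 255.32716922245308
wrist (333, 164, 8, 19) [336.5 173. ] [18.  7.] 90.0 [ 0.5263 -0.2182  0.065 ] [ 0.5253 -0.2158  0.078 ]
[ 0.52613965 -0.21779573  0.0634794 ]
```

The tab triangulates to (0.526,-0.218,0.0635), close to its expected height of 0.065, and its own y is -0.058 as expected. I'll descend with the fingers closing along own x.

```bash
python3 -m handwheel '[[[0,0,0,0.0005,0.016,0.03,0.37],[0,0,0,0,0,0.045,0.37],[0,0,0,0,0,0.045,0.37],[0,0,0,0,0,0.04,0.37],[0,0,0,0,0,0.02,0.37],[0,0,0,0,0,0,0.37]]]' 20
python3 - <<'E'
from h import *
s=sense();c=cam("wrist",s);w=snapshot("wrist")[:,:,::-1];sd=snapshot("side")[:,:,::-1]
cv2.imwrite("pics/g1.png",np.hstack([cv2.resize(sd[200:310,310:430],(436,400)),cv2.resize(w[110:310,230:410],(360,400))]))
print([proj(c,[.5255,-.2165,z]) for z in(.065,.078)])
E
```

```text
t: 21.1
tcp_pos: [0.5243, -0.2161, 0.0697]
tool_rot: [0.648, 0.761, -0.0, -0.002]
force: [1.0, 0.6, 0.5]
finger_gap: 0.371
gripper_force: 0.0
[array([324.87517475, 224.9937261 ]), array([324.91131689, 232.57876951])]
```

View pics/g1.png

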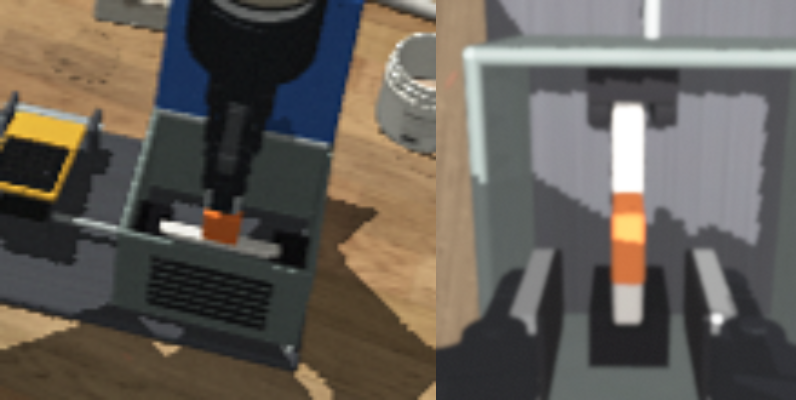

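The tab, at crop u≈326, sits midway between the finger pads (282 and 364). I'll go down and grip.

```bash
python3 -m handwheel '[[[0,0,0,0,0.002,0.025,0.37],[0,0,0,0,0,0.02,0.37],[0,0,0,0,0,0.011,0.37],[0,0,0,0,0,0,0.37],[0,0,0,0,0,0,0.2],[0,0,0,0,0,0,0.05],[0,0,0,0,0,0,0.05],[0,0,0,0,0,0,0.05],[0,0,0,0,0,0,0.05]]]' 25
```

```text
t: 22.32
tcp_pos: [0.5279, -0.2169, 0.0161]
tool_rot: [0.649, 0.761, 0.0, 0.001]
force: [0.1, -0.3, 5.0]
finger_gap: 0.113
gripper_force: 31.9
```

Gripped at 9.6 mm. Now lifting straight up.

```bash
python3 -m handwheel '[[[0,0,0,0,0,0,0.05],[0,0,0,0,0,-0.005,0.05],[0,0,0,0,0,-0.008,0.05],[0,0,0,0,0,-0.01,0.05],[0,0,0,0,0,-0.01,0.05],[0,0,0,0,0,0,0.05]]]' 40;  python3 -m handwheel '[[[0,0,0,0,0,-0.012,0.05],[0,0,0,0,0,-0.02,0.05],[0,0,0,0,0,-0.03,0.05],[0,0,0,0,0,-0.04,0.05],[0,0,0,0,0,-0.04,0.05],[0,0,0,0,0,-0.03,0.05],[0,0,0,0,0,0,0.05]]]'
python3 - <<'E'
from h import *
w=snapshot("wrist")[:,:,::-1];sd=snapshot("side")[:,:,::-1]
cv2.imwrite("pics/l1.png",np.hstack([cv2.resize(sd[130:310,270:430],(400,450)),cv2.resize(w[60:310,210:430],(396,450))]))
E
```

```text
t: 23.08
tcp_pos: [0.5281, -0.217, 0.0495]
tool_rot: [0.649, 0.761, 0.0, 0.001]
force: [0.1, 0.5, -0.1]
finger_gap: 0.112
gripper_force: 39.4
t: 23.95
tcp_pos: [0.5288, -0.2174, 0.2233]
tool_rot: [0.649, 0.761, 0.0, 0.003]
force: [0.2, 0.4, -2.3]
finger_gap: 0.107
gripper_force: 39.4
```

View pics/l1.png

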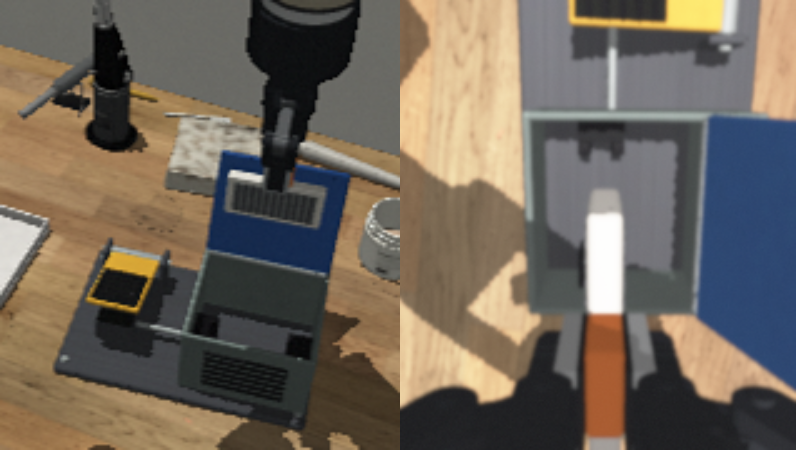

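The plate is held upright, clear of the bay, with the flap and pedal as they should be. I've viewed more pictures than the limit of 10, so from here I use numbers only. Carrying it to the tray.

```bash
python3 -m handwheel '[[[0,0,0,0.015,0.003,0,0.05],[0,0,0,0.028,0.0055,0,0.05],[0,0,0,0.032,0.006,0,0.05],[0,0,0,0.032,0.006,0,0.05],[0,0,0,0.032,0.006,0,0.05],[0,0,0,0.032,0.006,0,0.05],[0,0,0,0.032,0.006,0,0.05],[0,0,0,0.032,0.006,0,0.05],[0,0,0,0.032,0.006,0,0.05],[0,0,0,0.028,0.0055,0,0.05],[0,0,0,0.022,0.005,0,0.05],[0,0,0,0.014,0.003,0,0.05],[0,0,0,0,0,0.02,0.05],[0,0,0,0,0,0.03,0.05],[0,0,0,0,0,0.03,0.05],[0,0,0,0,0,0.015,0.05],[0,0,0,0,0,0.007,0.05],[0,0,0,0,0,0,0.05],[0,0,0,0,0,0,0.05],[0,0,0,0,0,0,0.05]]]'
python3 - <<'E'
from h import *
s=sense();t=cam("top");sd=cam("side")
print(s["tcp_pos"],s["qd"].round(3))
im=cv2.cvtColor(snapshot("side"),cv2.COLOR_RGB2BGR);h=cv2.cvtColor(im,cv2.COLOR_BGR2HSV)
b=cv2.inRange(h,(95,100,30),(130,255,255));b[:180]=0;b[300:]=0;b[:,:300]=0;b[:,:]*=1;k=blob(b);print("flap box side",cv2.boundingRect(k))
O=np.array([.5465,-.154,0]);M=R.from_euler("z",.16).as_matrix()
for th in(1.7,1.95):
    print(th,[proj(sd,O+M@np.array([.0305-.106*np.cos(th),y,.0945+.106*np.sin(th)])).round(0).tolist() for y in(.001,-.121)])
# plate bottom in side: white region near projected plate
for z in(.115,.157):print(z,[proj(sd,s["tcp_pos"]*[1,1,0]+[0,0,z]+M@np.array([0,y,0])).round(0).tolist() for y in(.04,-.04)])
g=h[:,:,1]
m=cv2.inRange(h,(0,0,150),(179,60,255));m[:,:200]=0;m[:,300:]=0;m[:150]=0
for c in cv2.findContours(m,0,2)[0]:
    if cv2.contourArea(c)>30:print("white",cv2.boundingRect(c),cv2.contourArea(c))
a=cv2.imread("pics/side0.png")
for nm,(x,y,w,hh) in{"torch":(300,125,30,70),"pot":(410,205,35,40)}.items():print(nm,"diff",np.abs(a[y:y+hh,x:x+w].astype(int)-im[y:y+hh,x:x+w]).mean().round(1))
E
```

```text
t: 26.55
tcp_pos: [0.5387, 0.1204, 0.1192]
tool_rot: [0.649, 0.761, 0.001, 0.001]
force: [0.1, -0.3, -1.3]
finger_gap: 0.107
gripper_force: 39.4
[0.53870454 0.12043503 0.11920334] [-0.     0.002  0.004  0.    -0.     0.002]
flap box side (353, 190, 57, 49)
1.7 [[356.0, 194.0], [409.0, 204.0]]
1.95 [[358.0, 189.0], [410.0, 199.0]]
0.115 [[235.0, 199.0], [264.0, 204.0]]
0.157 [[232.0, 186.0], [262.0, 192.0]]
white (200, 383, 33, 17) 248.0
white (215, 208, 72, 45) 1275.5
torch diff 8.5
pot diff 12.2
```

The flap's top edge is at v=190, which matches the 1.95 stop. The plate is centred at (0.539,0.120) with its underside at about 0.113 m, still and firmly held. Handing in.

```bash
python3 -c "
from station import *
print(sign_off())"
```

```text
the job is handed in; nothing more can be done
None
```

Handed in at about 26.6 s: the pedal was pressed to its stop and sprang back, the flap is fully open, and the filter plate is held upright about 10 cm above the middle of the tray. The last wrist picture went over the 10-picture viewing limit, and the torch and pot were checked only by a rough image difference, though the arm never went near them.

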